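# Latch the touch mixer's frame and hold the stain flask down in its sprung ring

### The job

Get the amber flask of wood stain onto the green touch mixer, which runs only while a flask is held down in it. First turn the brass turnbutton (the one with a red peg) all the way in, so that it lies over the steel clamp frame; then set the amber flask upright in the black spring ring, press it gently all the way down against the spring, and finish while still holding it pressed down there. The flask is glass, so do not ram it, and leave the green flask, the glue bottle and the wood offcut where they are.

Things in the scene. Friction and masses are not known exactly. Their poses are not given: they have to be found in the camera images.
- amber_flask_mid (a point): Point half-way up the loose amber glass flask, on its axis (z up the flask), 67.5 mm above its foot. The flask weighs about 0.17 to 0.33 kg and is 135 mm high: a ball 76 mm across with a small flat foot (ball centre 35 mm below this point), a straight round neck 29 mm across from 0 to 54 mm above this point, and a cork stopper 25 mm across on top, up to 67 mm above this point. It stands on the bench.
- green_flask_mid (a point): The same point of a bystander flask of the same shape and size in green glass. Leave it alone.
- glue_mid (a point): Point half-way up a bystander white glue bottle, 56 mm across and 130 mm high, orange cap. Leave it alone.
- offcut_mid (a point): Centre of a bystander brown wood offcut, 45 x 90 x 40 mm, lying on the bench. Leave it alone.
- mixer: Green touch mixer, fixed to the bench: a box 210 (x) x 170 (y) mm whose flat top is 65 mm above the bench; origin at the centre of its underside. Its -x side (black knob, vents) is the front, more or less towards the robot. A steel clamp frame 5 mm thick lies on its top round the cradle, and a brass turnbutton is on the strip in front of the frame, at the left (+y). The cradle's axis is vertical, 35 mm from the origin along mixer +x, y = 0.
- pivot (a point): Point on the vertical pivot axis of the turnbutton, at the height of the middle of the red peg (92.5 mm above the bench); on the mixer at x = -80, y = +55 mm.
- peg (a point): Middle of the turnbutton's upright red peg (14 mm across, 26 mm high, from 79.5 to 105.5 mm above the bench), 45 mm from the pivot; it moves with the turnbutton. The turnbutton itself is a flat brass bar 16 mm wide and 9 mm thick, its underside 70.5 mm above the bench.
- turnbutton (a joint): Angle of the turnbutton in rad: 0 = open, the peg lies from the pivot towards mixer -y, in front of the frame; 1.57 = fully in against its stop, the peg lies from the pivot towards mixer +x, over the frame (turning anticlockwise seen from above). It starts between 0 and 0.4, stays where it is left and needs about 1 N at the peg.
- cradle_ring (a point): Centre of the black spring ring, on its axis, in the plane of the middle of its round bar: bar 10 mm thick, ring 78 mm outside and 58 mm inside. Unpressed it is 103 mm above the bench; it moves with the ring. A flask seated upright in the ring has its half-way point 61 mm above this point, on the axis.
- cradle (a joint): How far the ring is pressed down, in m: 0 = up, 0.022 = all the way down against its stop; from 0.016 on it counts as down. The spring needs about 5 N to begin to move and about 13 N all the way down (a flask's own weight is part of this but does not move it).
There are look-alikes about, which are no part of the job. What is meant by the part that bears amber_flask_mid is not pink or purple, and is the larger of those in its own colour.

How it is judged:
By the outcome, as a careful person would: the job done as asked, in the order asked, and still so for the second after the job is handed in, while the arm keeps its last pose, push and grip.
It also fails if it takes over 54 s, if anything falls off the work surface, if the arm or the gripper's body presses on something with over 40 N, if the wrist force passes 120 N, or if a joint passes its speed limit or range.

### The arm

A 6-joint arm with a two-finger parallel gripper is mounted at the origin on the work surface. World frame = base frame: x ahead of the robot, y to its left, z up, the work surface at z = 0. Lengths are in mm, angles in rad, forces in N, time in s.
With the tool pointing down it reaches from about 150 to 775 mm from the base axis. Payload 6.1 kg.
Tool frame: the origin (TCP) lies midway between the tips of the shut fingers; the grasp point (between the pads) lies 19 mm behind it; z points along the fingers, x is the direction in which the jaws open and shut, and the axes are right-handed (so a half turn about z gives the same grasp; the last joint's range is limited). The gripper opens to 85 mm and grips with 20 to 120 N. Pads are 22 mm wide; open, the fingers measure 114 mm over their backs; the gripper's body (76 mm by 85 mm) begins 54 mm behind the grasp point. The pads swing forward as they close: fully open they stand 13 mm farther back than shut.
Start: joints at [-1.271, 0.126, -0.04, 1.405, 0, 1.571], TCP at [155.041, -501.568, 231.295] pointing down, gripper open.
Joint ranges: [-2.72, 2.72], [-0.95, 1.95], [-1.27, 1.35], [-1.78, 2.02], [-1.46, 1.47], [-3.14, 3.14]. Speed limits (rad/s): [2.39, 2.39, 3.01, 3.14, 3.14, 3.14].

### API

Orientations are given as a unit quaternion [x, y, z, w].
In Python, from station import ctrl gives the robot as it stands.
- The arm moves only by the tool jog_arm, never from a script. Its argument "targets" is one flat list of numbers, 7 for each row, row after row: the closure, from 0 (fully open) to 1 (shut), then the shift along the tool's x, y, z in mm, then the turn, a rotation vector about the tool's x, y, z in rad. A call has 1 to 12 rows; each row is the pose to reach, as a shift and turn from the pose measured when the call began, along the tool's axes at that moment; what a row does not reach only later rows make up. A row lasts 1/8 s, in which the tool goes at most 62.5 mm and 10.7 degrees, less where a joint would pass 70% of its speed; a pose out of reach is approached as far as the arm can. A call with a gripper value outside its range is refused whole. The fingers move at their own pace and stop on an object; "force" is the grip in N (left out, the last holds). Time passes only in rows, so rows that repeat a pose let the fingers close. It gives the time, the measured TCP pose, the force and the opening at its end, in the units of the state.
- ctrl.sense(): the state, without advancing time (a new reading comes with each control period).
- ctrl.snapshot(name): name is "scene" or "top" or "wrist"; returns a dict with "image" (400x640x3 uint8, red, green, blue), "mtx" (3x3 intrinsics, pixels), "rvec" (rotation vector, rad) and "tvec" (3), from world to camera coordinates, as OpenCV has them. Camera axes: x right, y down, z forward; pixel columns grow to the right and rows downward; lengths in mm; the calibration is good to about 2 mm. A picture is of the moment at which its call begins. There is no depth.
- ctrl.job_done(): hands the job in, once; it reports no verdict.
Trained networks look in the newest picture that a camera, given by its name, has taken for a name from the list of things; names that differ only in an ending like _2 or _b are one class to them, and where a whole thing is asked for, a point or a joint stands for the part that bears it (a point fixed in the world has none). Each returns a list of dicts, best first, with "confidence" (0 to 1); they miss things now and then, are a little off and sometimes report something else, mostly with a low value. They report only what shows in the picture. A call takes as long as a camera call. They do not tell look-alikes from the thing itself.
- ctrl.boxes_of(camera, target): "at" ([x, y, z] in mm, in world coordinates, good to about 4 mm: the middle of the surface that is visible of it).
- ctrl.outline_of(camera, target): "region" (400x640 bool, what is visible of it).
The state is a dict: "t": time; "qpos": joint angles; "qd": joint speeds; "joint_torque": joint torques, N m; "position": TCP position; "orientation": TCP orientation; "ft_force": force on the tool from outside, world axes, zero at the start; "torque": the same for the moment, N m; "grip_width": finger opening in mm.
Only numpy, scipy, OpenCV 4.12 (cv2) and the standard library are available. Lean on these libraries where they do the work, as an engineer would, in place of code of your own. Each camera call takes 0.05 s, during which the arm holds its last target.

## Working session

There is one attempt and no reset: what is moved stays moved. The work goes in short steps, Python scripts to look and compute and a tool call to move; the robot and the scene stay as the last step left them, time stands still between calls to the robot, and variables do not carry over. Pictures are saved under pics/ and viewed, and the job is handed in when it is done.

Besides the shell and the picture viewer there is one more tool, called by a JSON object that holds its "method" and its "body", one argument or row to a line. jog_arm: Moves the arm, as the interface text tells. Its arguments: {"type":"object","properties":{"targets":{"type":"array","items":{"type":"number"}},"force":{"type":"number"}},"required":["targets"]}

```bash
ls; mkdir -p pics; cat > h.py <<'E'
import numpy as np, cv2
from station import ctrl
from scipy.spatial.transform import Rotation as R
def snap(cam,name,crop=None,scale=1):
    s=ctrl.snapshot(cam); im=s["image"][:,:,::-1].copy()
    if crop: a,b,c,d=crop; im=im[b:d,a:c]
    if scale!=1: im=cv2.resize(im,None,fx=scale,fy=scale,interpolation=cv2.INTER_CUBIC)
    cv2.imwrite(f"pics/{name}.png",im); return s
def proj(s,p):
    return cv2.projectPoints(np.array(p,float).reshape(-1,1,3),np.array(s["rvec"],float),np.array(s["tvec"],float),np.array(s["mtx"],float),None)[0].reshape(-1,2)
def ray(s,uv):
    M=R.from_rotvec(np.array(s["rvec"]).ravel()).as_matrix(); d=M.T@np.linalg.inv(s["mtx"])@np.array([uv[0],uv[1],1.]); c=-M.T@np.array(s["tvec"]).ravel()
    return c,d/np.linalg.norm(d)
def atz(s,uv,z):
    c,d=ray(s,uv); return c+d*(z-c[2])/d[2]
def totool(st,p):  # world vector->tool
    return R.from_quat(st["orientation"]).as_matrix().T@np.array(p)
E
python3 - <<'E'
from h import *
st=ctrl.sense(); print(st)
for cam in ["scene","top"]:
    s=snap(cam,cam+"0")
    for n in ["amber_flask_mid","green_flask_mid","glue_mid","offcut_mid","mixer","pivot","peg","turnbutton","cradle_ring","cradle"]:
        try:
            for b in ctrl.boxes_of(cam,n): print(cam,n,round(b["confidence"],2),np.round(b["at"]),proj(s,b["at"]).round())
        except Exception as e: print(n,e)
E
```

```text
pics
{'t': 0.0, 'qpos': array([-1.27098861e+00,  1.26373189e-01, -4.05945266e-02,  1.40537646e+00,
       -2.82422751e-06,  1.57078691e+00]), 'qd': array([ 0.00013877,  0.0019793 ,  0.00022116, -0.00014891,  0.00097435,
       -0.00179789]), 'joint_torque': array([ 3.40383194e-04, -4.35924661e+01,  3.52918518e+01,  1.75911456e-02,
        7.77770219e-05, -2.80095541e-06]), 'position': array([ 154.93497926, -501.20683616,  230.53819782]), 'orientation': array([ 8.04780941e-01, -5.93571426e-01, -6.23673729e-04, -4.58249022e-04]), 'ft_force': array([-0.26974468, -0.06186285,  0.57824478]), 'torque': array([0.0179134 , 0.00744139, 0.00103013]), 'grip_width': 85.1950985671003}
scene amber_flask_mid 0.93 [366.   4.  55.] [[252. 195.]]
scene amber_flask_mid 0.76 [601.  37.  43.] [[354. 231.]]
scene amber_flask_mid 0.71 [490. 102.  60.] [[324. 186.]]
scene amber_flask_mid 0.63 [371. 136.  42.] [[287. 164.]]
scene glue_mid 0.86 [660. 122.  73.] [[398. 206.]]
scene glue_mid 0.54 [ 572. -155.   62.] [[294. 288.]]
scene glue_mid 0.41 [ 589. -122.  107.] [[311. 266.]]
scene offcut_mid 0.89 [652. 
[... 479 characters left out ...]
5 [359. 140.  47.] [[281. 284.]]
top amber_flask_mid 0.91 [353.  21.  60.] [[338. 286.]]
top amber_flask_mid 0.89 [586.  50.  43.] [[324. 177.]]
top green_flask_mid 0.79 [496. 308.  60.] [[201. 217.]]
top glue_mid 0.73 [641. 135.  84.] [[283. 147.]]
top offcut_mid 0.76 [644. 281.  36.] [[219. 153.]]
top mixer 0.86 [ 549. -117.   64.] [[404. 191.]]
top mixer 0.44 [640. 135.  88.] [[283. 147.]]
top pivot 0.9 [ 550. -121.   66.] [[406. 191.]]
top peg 0.58 [ 480. -101.   79.] [[398. 223.]]
top turnbutton 0.59 [ 478. -100.   78.] [[397. 224.]]
top turnbutton 0.54 [498. 309.  63.] [[201. 216.]]
top cradle_ring 0.89 [ 589. -119.  105.] [[407. 168.]]
top cradle 0.74 [ 586. -114.  109.] [[405. 169.]]
```

View pics/scene0.png

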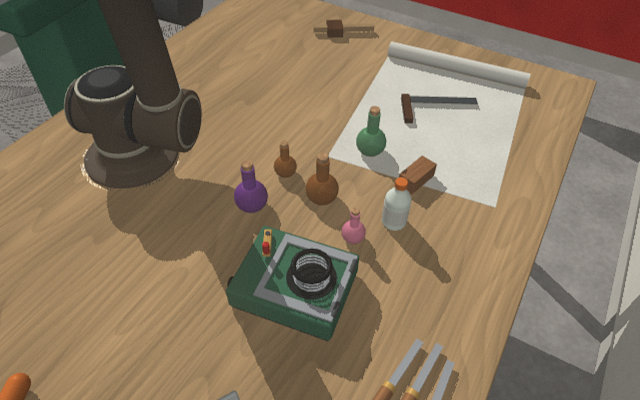

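View pics/top0.png

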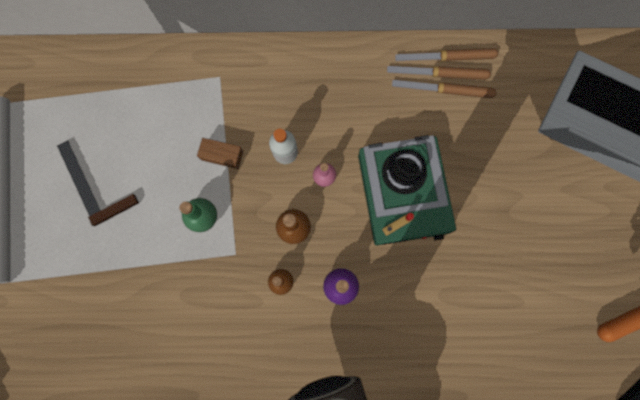

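```bash
python3 - <<'E'
import cv2
a=cv2.imread("pics/scene0.png")[130:250,210:420]; b=cv2.imread("pics/top0.png")[130:320,180:440]
cv2.imwrite("pics/sc_crop.png",cv2.resize(a,None,fx=3.8,fy=3.8,interpolation=2)); cv2.imwrite("pics/top_crop.png",cv2.resize(b,None,fx=3,fy=3,interpolation=2))
E
```

```text
(no output)
```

View pics/sc_crop.png

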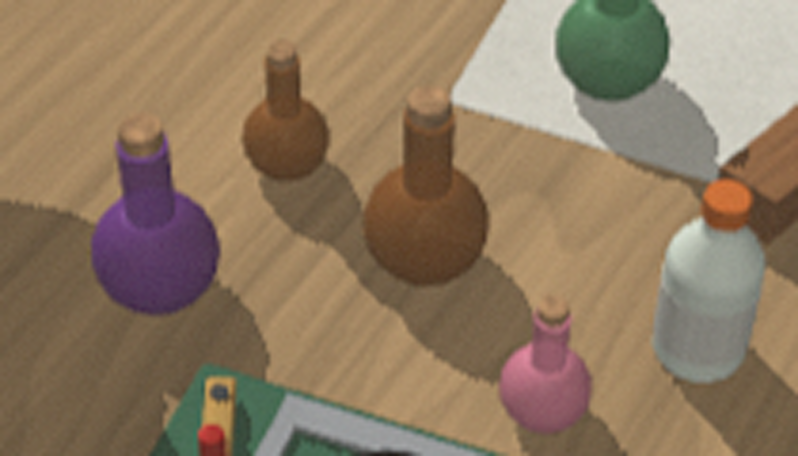

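View pics/top_crop.png

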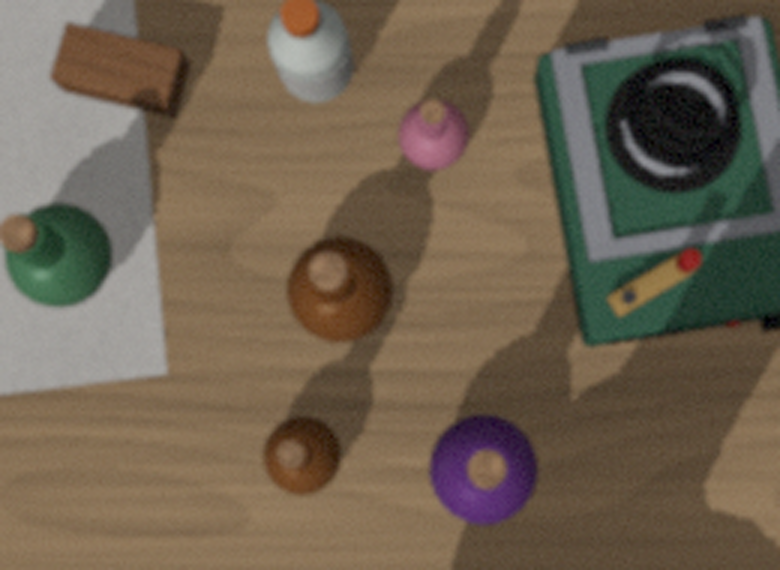

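Candidates in the top view: large brown flask (293,229), small brown (281,283), purple (341,286) and pink (324,176). The large brown one at (293,229) is the target, because it is amber and the larger of its colour. The enlarged crops confirm this. The turnbutton is at (389,229), with its red peg at (410,217).

```bash
python3 - <<'E'
from h import *
S={}
ims={}
for cam in ["scene","top"]:
    s=ctrl.snapshot(cam); S[cam]=s
    for n in ["amber_flask_mid","cradle_ring","mixer","peg"]:
        for o in ctrl.outline_of(cam,n):
            m=np.array(o["region"]); ys,xs=np.nonzero(m)
            print(cam,n,round(o["confidence"],2),m.sum(),"cent",xs.mean().round(1),ys.mean().round(1),"bbox",xs.min(),xs.max(),ys.min(),ys.max())
            if n=="cradle_ring": 
                c=cv2.findContours(m.astype(np.uint8),0,1)[0]; c=max(c,key=len); e=cv2.fitEllipse(c); print(e, atz(s,e[0],103).round(1))
            if n=="amber_flask_mid": print(atz(s,(xs.mean(),ys.mean()),45).round(1))
            if n=="mixer" and cam=="top":
                pass
s=S["top"]; 
im=cv2.cvtColor(s["image"],cv2.COLOR_RGB2HSV)
red=((im[:,:,0]<6)|(im[:,:,0]>174))&(im[:,:,1]>150)&(im[:,:,2]>60)
for cam,box in [("top",(380,440,200,240)),("scene",(250,285,225,262))]:
    im=cv2.cvtColor(S[cam]["image"],cv2.COLOR_RGB2HSV)
    red=((im[:,:,0]<7)|(im[:,:,0]>172))&(im[:,:,1]>150)&(im[:,:,2]>60)
    a,b,c,d=box; ys,xs=np.nonzero(red[c:d,a:b]); print(cam,"red",len(xs),xs.mean()+a,ys.mean()+c)
    cc=np.column_stack([xs+a,ys+c]); print(atz(S[cam],cc.mean(0),98).round(1))
print("pivot top",atz(s,(389.3,228.7),82)); print("corktop",atz(s,(289,219.5),135))
print("corktop scene",atz(S["scene"],(322.6,156.5),135))
i=S["top"]["image"][125:250,350:465,::-1]; cv2.imwrite("pics/mix.png",cv2.resize(i,None,fx=4.8,fy=4.8,interpolation=2))
i=S["scene"]["image"][220:345,220:370,::-1]; cv2.imwrite("pics/mixs.png",cv2.resize(i,None,fx=4.8,fy=4.8,interpolation=2))
E
```

```text
scene amber_flask_mid 0.78 559 cent 353.1 228.8 bbox 341 364 208 244
[596.7  39.9  45. ]
scene amber_flask_mid 0.75 1082 cent 322.0 183.0 bbox 306 338 154 204
[474.7 122.   45. ]
scene amber_flask_mid 0.72 755 cent 418.2 173.4 bbox 399 435 157 192
[651.5 263.2  45. ]
scene amber_flask_mid 0.69 1137 cent 249.4 190.5 bbox 234 267 160 213
[346.9  18.6  45. ]
scene cradle_ring 0.84 1084 cent 310.9 269.0 bbox 290 332 249 291
((310.9422607421875, 269.5308837890625), (40.79214859008789, 42.59551239013672), 171.32131958007812) [ 591.9 -126.5  103. ]
scene mixer 0.9 9890 cent 293.5 282.4 bbox 226 358 227 341
scene mixer 0.4 1118 cent 321.8 183.2 bbox 305 338 153 205
scene peg 0.61 234 cent 266.6 243.3 bbox 262 271 230 256
top amber_flask_mid 0.87 962 cent 292.2 225.8 bbox 275 309 209 243
[479.9 117.8  45. ]
top amber_flask_mid 0.76 521 cent 280.0 281.2 bbox 267 292 268 294
[364.1 142.   45. ]
top amber_flask_mid 0.55 400 cent 324.1 174.6 bbox 313 335 164 185
[590.9  50.1  45. ]
top cradle_ring 0.97 675 cent 405.8 167.5 bbox 387 425 149 188
((405.7687072753906, 167.93621826171875), (36.6327018737793, 39.5430793762207), 43.18736267089844) [ 589.9 -116.1  103. ]
top mixer 0.7 8219 cent 405.4 190.1 bbox 358 454 135 244
top peg 0.74 255 cent 397.3 223.2 bbox 383 412 213 234
top red 49 410.85714285714283 218.22448979591837
[ 487.6 -123.8   98. ]
scene red 66 265.54545454545456 247.13636363636363
[ 490.2 -123.7   98. ]
pivot top [468.62902119 -82.36733175  82.        ]
corktop [480.58590466 116.82701685 135.        ]
corktop scene [478.24337294 114.79829181 135.        ]
```

View pics/mix.png

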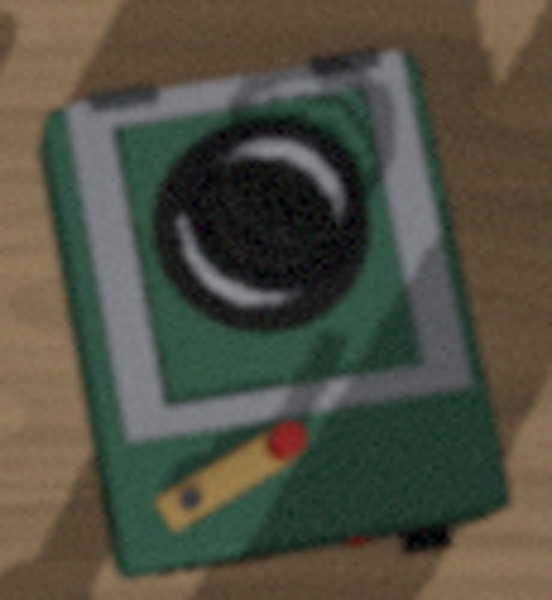

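View pics/mixs.png

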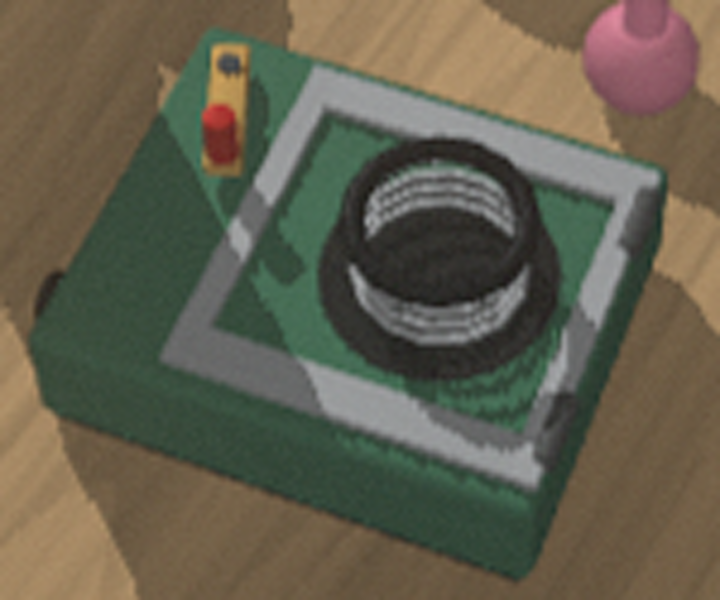

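```bash
cat > fit.py <<'E'
from h import *
from scipy.optimize import least_squares
S={c:ctrl.snapshot(c) for c in ["scene","top"]}
def T(p,l): 
    l=np.atleast_2d(np.array(l,float)); c,s=np.cos(p[2]),np.sin(p[2])
    return np.column_stack([p[0]+c*l[:,0]-s*l[:,1],p[1]+s*l[:,0]+c*l[:,1],l[:,2]])
def cr(a,ox,oy): return np.array(a)/4.8-0.4+np.array([ox,oy])
obs=[("top",(-80,55,80),cr((190,497),350,125)),("scene",(-80,55,80),cr((230,64),220,220)),
("scene",(35,0,108),cr((441,220),220,220)),
("top",(-105,85,65),cr((115,578),350,125)),("top",(-105,-85,65),cr((512,512),350,125)),
("top",(105,85,65),cr((42,112),350,125)),
("scene",(-105,85,65),cr((205,28),220,220)),("scene",(105,85,65),cr((666,168),220,220)),
("scene",(105,-85,65),cr((528,500),220,220)),("scene",(-105,-85,65),cr((32,330),220,220)),
]
w=np.array([2,2,2,1,1,1,1,1,1,1.])
def res(p):
    return np.concatenate([wi*(proj(S[c],T(p,l))[0]-o) for (c,l,o),wi in zip(obs,w)])
r=least_squares(res,[550,-120,0.15],loss="soft_l1"); p=r.x; print(p.round(3)); print(res(p).reshape(-1,2).round(1))
print("pivot",T(p,(-80,55,92.5)).round(1),"ring",T(p,(35,0,103)).round(1))
pv=T(p,(-80,55,92.5))[0]
for c,px in [("top",(410.5,217)),("scene",(265.5,247.1))]:
    q=atz(S[c],px,100 if c=="top" else 96); d=q-pv; print("peg",q.round(1),np.hypot(*d[:2]), "ang",np.arctan2(d[1],d[0])-p[2]+np.pi/2)
np.save("mix.npy",p)
for c in S:
    im=S[c]["image"][:,:,::-1].copy(); im=cv2.resize(im,None,fx=4,fy=4,interpolation=2)
    def draw(l,col,close=True):
        q=(proj(S[c],T(p,l))*4+2).astype(int); cv2.polylines(im,[q.reshape(-1,1,2)],close,col,1)
    a=np.linspace(0,2*np.pi,40)
    for rr,z in [(39,103),(29,103)]: draw(np.column_stack([35+rr*np.cos(a),rr*np.sin(a),0*a+z]),(0,255,255))
    draw([(-105,85,65),(105,85,65),(105,-85,65),(-105,-85,65)],(255,0,255))
    draw(np.column_stack([-80+45*np.cos(a),55+45*np.sin(a),0*a+92.5]),(255,255,0))
    u=proj(S[c],T(p,(0,0,65)))[0]*4; x,y=int(u[0]),int(u[1]); cv2.imwrite(f"pics/ov_{c}.png",im[max(0,y-290):y+290,x-350:x+350])
E
python3 fit.py
```

```text
[ 5.53966e+02 -1.24294e+02  1.53000e-01]
[[-0.2  3.4]
 [ 0.8  0.3]
 [ 0.  -2.5]
 [ 2.4 -0.1]
 [ 1.3  0.9]
 [ 0.5 -0.3]
 [ 1.2 -2.1]
 [ 2.2 -0.3]
 [ 0.9  4.3]
 [-2.3  1.3]]
pivot [[466.5 -82.1  92.5]] ring [[ 588.6 -119.   103. ]]
peg [ 489.8 -122.8  100. ] 46.89216965835155 ang 0.36725851483605676
peg [ 489.2 -122.6   96. ] 46.33082597285842 ang 0.35769506954605745
```

View pics/ov_top.png

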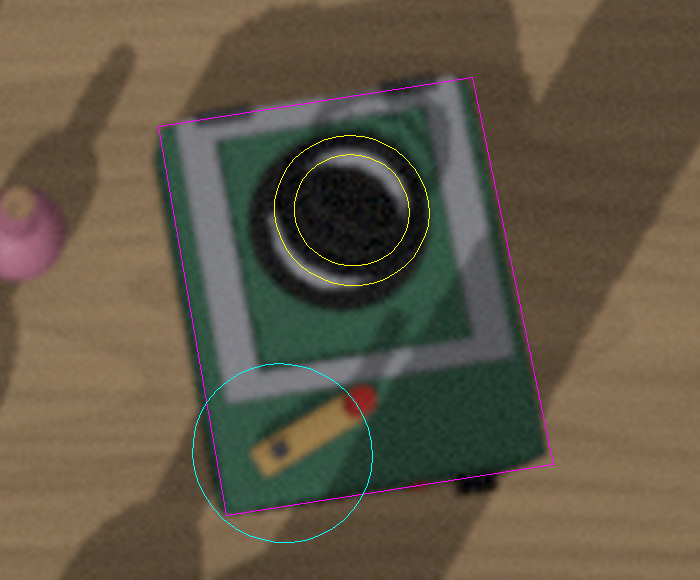

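View pics/ov_scene.png

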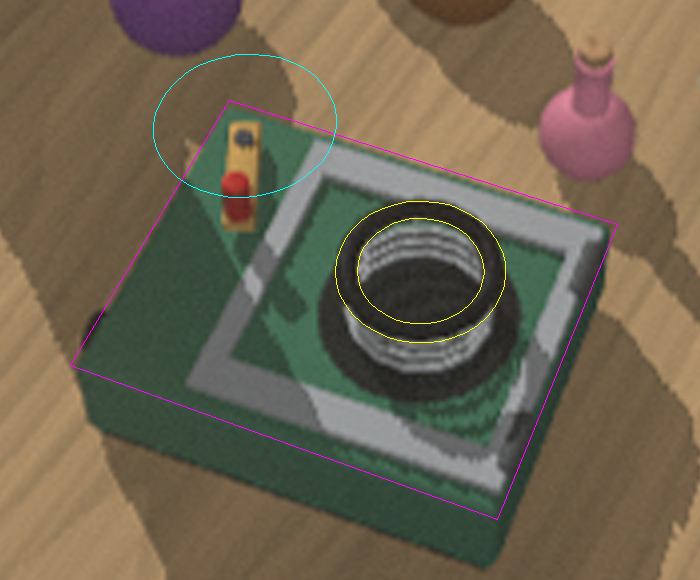

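```bash
cat >> h.py <<'E'
def plan(pts,yaw=None):
    """world TCP pts -> tool shifts from present pose; yaw = desired angle (deg) of tool -y axis"""
    st=ctrl.sense(); M=R.from_quat(st["orientation"]).as_matrix()
    cur=np.degrees(np.arctan2(-M[1,1],-M[0,1])); print("t",round(st["t"],2),"pos",st["position"].round(1),"-y yaw",cur.round(1),"zdir",M[:,2].round(3),"F",st["ft_force"].round(2),"w",round(st["grip_width"],1))
    if yaw is not None:
        # target upright-down orientation
        a=np.radians(yaw); y=np.array([-np.cos(a),-np.sin(a),0]); z=np.array([0,0,-1.]); x=np.cross(y,z)
        rv=R.from_matrix(M.T@np.column_stack([x,y,z])).as_rotvec(); print("rv",rv.round(3))
    for q in np.atleast_2d(pts): print(q, (M.T@(q-st["position"])).round(1))
E
python3 -c "
from h import *
plan([[478,-146,230],[478,-146,130],[478,-146,86]],64)"
```

```text
t 1.7 pos [ 155.  -501.6  231.3] -y yaw 17.2 zdir [-0. -0. -1.] F [ 0.94 -0.01 -1.28] w 85.6
rv [ 0.    -0.    -0.817]
[ 478 -146  230] [-244.3 -413.6    1.3]
[ 478 -146  130] [-244.3 -413.6  101.3]
[ 478 -146   86] [-244.3 -413.6  145.3]
```

{"method": "jog_arm", "body": {
  "targets": [1,-40,-60,0,0,0,-0.18,1,-75,-120,0,0,0,-0.36,1,-110,-180,0,0,0,-0.54,1,-145,-240,0,0,0,-0.7,1,-180,-300,0,0,0,-0.817,1,-215,-360,0,0,0,-0.817,1,-244,-413,0,0,0,-0.817,1,-244,-413,0,0,0,-0.817,1,-244,-413,0,0,0,-0.817,1,-244,-413,0,0,0,-0.817]
}}

```text
t: 2.95
position: [477.3, -146.5, 231.2]
orientation: [0.974, -0.225, -0.0, 0.0]
ft_force: [-1.2, -0.8, 0.4]
grip_width: -0.3
```

```bash
python3 -c "
from h import *
s=snap('wrist','w1'); 
p=np.load('mix.npy')
print(proj(s,[[466.5,-82.1,80],[489.5,-122.7,105.5],[588.6,-119,103]]))
plan([[478,-146,130],[478,-146,86]],64)"
```

```text
[[285.16541369 135.2281012 ]
 [324.00576995 166.02553878]
 [421.79316879 113.70634221]]
t 3.0 pos [ 477.1 -146.9  231.3] -y yaw 64.0 zdir [-0. -0. -1.] F [ 0.3  -1.14  0.45] w -0.2
rv [ 0.     0.    -0.001]
[ 478 -146  130] [  0.4  -1.3 101.3]
[ 478 -146   86] [  0.4  -1.3 145.3]
```

View pics/w1.png

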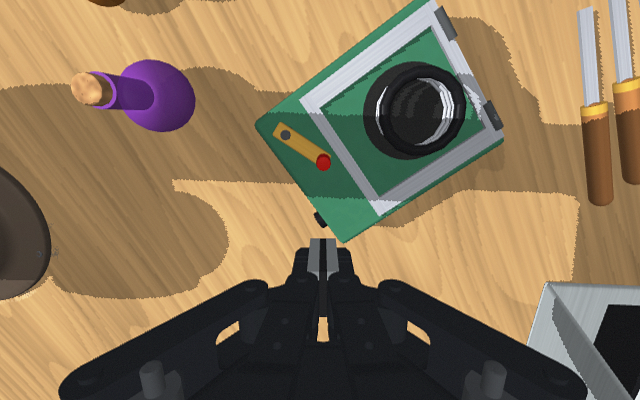

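```bash
python3 -c "
import cv2
i=cv2.imread('pics/w1.png')[0:250,250:510]
cv2.imwrite('pics/w1c.png',cv2.resize(i,None,fx=2.4,fy=2.4,interpolation=2))
from h import *
s=ctrl.snapshot('wrist')
print(ctrl.boxes_of('wrist','cradle_ring'),ctrl.boxes_of('wrist','peg'))
im=cv2.cvtColor(s['image'],cv2.COLOR_RGB2HSV)[140:190,300:350]
red=((im[:,:,0]<7)|(im[:,:,0]>172))&(im[:,:,1]>150)
y,x=np.nonzero(red); print(x.min()+300,x.max()+300,y.min()+140,y.max()+140, atz(s,(x.mean()+300,y.mean()+140),98))
print(s['tvec'],s['rvec'],atz(s,(422,109),103))
"
```

```text
[{'at': [601.5, -117.5, 106.1], 'confidence': 0.78}] [{'at': [478.6, -101.2, 82.0], 'confidence': 0.61}]
316 330 154 170 [ 489.79408584 -120.13111669   98.        ]
[-492.2298191    37.41094114  401.23449263] [-2.78640229  0.6443322   0.0948049 ] [ 590.03499036 -115.87044694  103.        ]
```

View pics/w1c.png

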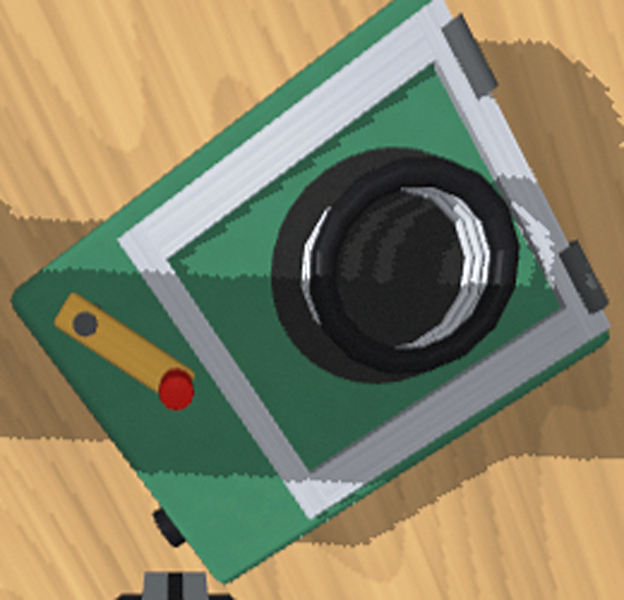

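```bash
python3 -c "
from h import *
n=np.array([np.cos(np.radians(64)),np.sin(np.radians(64)),0]); pv=np.array([467,-81.5,0])
pts=[[478,-145.5,130],[478,-145.5,86]]
for a in [-60,-50,-40,-30,-20,-10,0,6]:
    q=pv+45*np.array([np.cos(np.radians(a)),np.sin(np.radians(a)),0])-17*n; q[2]=86; pts.append(q.round(1))
plan(pts,64)"
```

```text
t 3.15 pos [ 477.  -147.3  231.5] -y yaw 63.9 zdir [ 0. -0. -1.] F [-0.22  0.27 -0.86] w 0.0
rv [ 0.    -0.    -0.002]
[ 478.  -145.5  130. ] [ 1.000e-01 -2.100e+00  1.015e+02]
[ 478.  -145.5   86. ] [ 1.000e-01 -2.100e+00  1.455e+02]
[ 482.  -135.8   86. ] [ -0.6 -12.6 145.5]
[ 488.5 -131.3   86. ] [  3.3 -19.5 145.5]
[ 494.  -125.7   86. ] [  5.7 -26.9 145.5]
[ 498.5 -119.3   86. ] [  7.  -34.7 145.5]
[ 501.8 -112.2   86. ] [  6.8 -42.5 145.5]
[ 503.9 -104.6   86. ] [  5.3 -50.2 145.5]
[504.5 -96.8  86. ] [  2.4 -57.5 145.5]
[504.3 -92.1  86. ] [  0.2 -61.6 145.5]
```

{"method": "jog_arm", "body": {
  "targets": [1,0,-2,60,0,0,0,1,0,-2,110,0,0,0,1,0,-2,145,0,0,0,1,0,-2,145,0,0,0,1,-0.5,-12.5,145,0,0,0,1,3,-19.5,145,0,0,0,1,5.5,-27,145,0,0,0,1,7,-34.5,145,0,0,0,1,7,-42.5,145,0,0,0,1,5.5,-50,145,0,0,0]
}}

```text
t: 4.4
position: [504.1, -104.2, 86.4]
orientation: [0.974, -0.226, -0.0, -0.0]
ft_force: [-0.2, -1.2, -0.5]
grip_width: -0.1
```

```bash
python3 -c "
from h import *
s=snap('scene','s2',(200,200,400,350),3.9);
n=np.array([np.cos(np.radians(64)),np.sin(np.radians(64)),0]); pv=np.array([467,-81.5,0]);pts=[]
for a in [-10,0,6,10]:
    q=pv+45*np.array([np.cos(np.radians(a)),np.sin(np.radians(a)),0])-17*n; q[2]=86; pts.append(q.round(1))
plan(pts,64)"
```

```text
t 4.45 pos [ 504.1 -103.5   86.4] -y yaw 63.9 zdir [-0.     0.001 -1.   ] F [ 0.67  0.67 -0.48] w 0.1
rv [-0.001  0.    -0.001]
[ 503.9 -104.6   86. ] [0.3 1.1 0.4]
[504.5 -96.8  86. ] [-2.6 -6.2  0.4]
[504.3 -92.1  86. ] [ -4.9 -10.3   0.4]
[503.9 -89.   86. ] [ -6.6 -12.9   0.4]
```

View pics/s2.png

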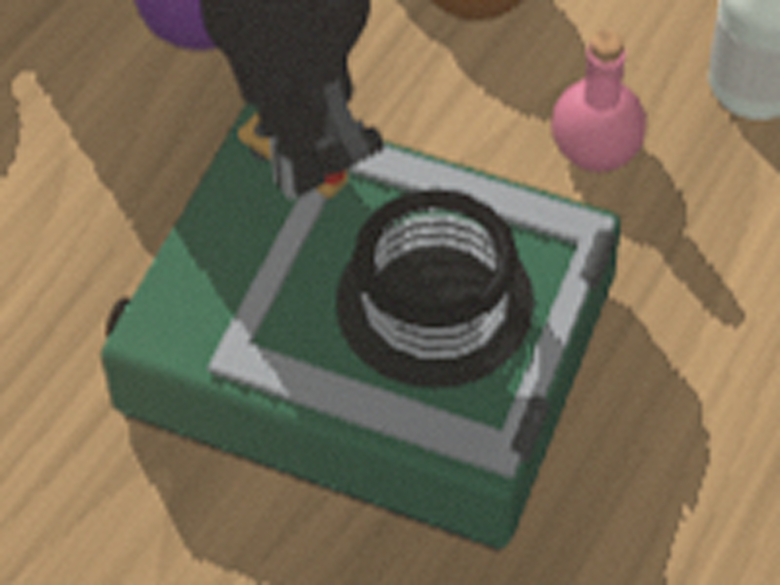

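The turnbutton is following the fingers: it now lies over the front strip of the frame, with the peg at crop pixel (335,178). I'll push on to the stop.

{"method": "jog_arm", "body": {
  "targets": [1,-2.5,-6,0,0,0,0,1,-5,-10,0,0,0,0,1,-6.5,-12.5,0,0,0,0,1,-6.5,-12.5,0,0,0,0]
}}

```text
t: 4.95
position: [503.7, -90.6, 86.4]
orientation: [0.974, -0.226, 0.0, 0.001]
ft_force: [1.2, -6.3, -0.7]
grip_width: -0.2
```

{"method": "jog_arm", "body": {
  "targets": [1,-1,-2,0,0,0,0,1,-1,-2,0,0,0,0]
}}

```text
t: 5.2
position: [503.7, -90.5, 86.4]
orientation: [0.974, -0.227, 0.001, 0.004]
ft_force: [1.1, -9.5, -1.2]
grip_width: 0.1
```

At the stop: the position is unchanged while the force rose to 9.5 N. Backing off and heading to the flask.

```bash
python3 -c "
from h import *
plan([[500,-100,86],[500,-100,180],[440,0,240],[420,60,240]],64)"
```

```text
t 5.2 pos [503.7 -90.5  86.4] -y yaw 63.8 zdir [-0.    -0.008 -1.   ] F [ 1.14 -9.45 -1.16] w 0.1
rv [ 0.007 -0.003 -0.003]
[ 500 -100   86] [ 0.9 10.2  0.5]
[ 500 -100  180] [  1.2  10.8 -93.5]
[440   0 240] [ -96.6  -52.  -154.3]
[420  60 240] [-141.   -97.  -154.7]
```

{"method": "jog_arm", "body": {
  "targets": [1,1,10,0,0,0,0,1,1,11,-50,0,0,0,1,1,11,-94,0,0,0,0.5,-50,-20,-150,0,0,0,0,-96,-52,-154,0,0,0,0,-118,-75,-154,0,0,0,0,-118,-75,-154,0,0,0,0,-118,-75,-154,0,0,0]
}}

```text
t: 6.2
position: [430.9, 29.9, 239.5]
orientation: [0.974, -0.226, 0.001, 0.004]
ft_force: [0.9, 0.4, -0.0]
grip_width: 85.3
```

```bash
python3 -c "
from h import *
s=snap('wrist','w3'); st=ctrl.sense(); t=snap('top','t3',(350,120,470,250),4.5)
print(st['position'],[ (b['at'],b['confidence']) for b in ctrl.boxes_of('wrist','amber_flask_mid')])
print(proj(s,[[479.5,116,135],[479.5,116,122],[479.5,116,32.5],[500,-300,0]]))
for o in ctrl.outline_of('wrist','amber_flask_mid'):
    y,x=np.nonzero(o['region']); print(o['confidence'],x.min(),x.max(),y.min(),y.max())
"
```

```text
[431.0145406   29.5685119  239.27950109] [([479.1, 113.5, 58.9], 0.83), ([373.7, 143.6, 41.6], 0.66), ([362.9, 27.2, 63.2], 0.66)]
[[330.31031169  79.2603132 ]
 [329.87220806  81.00914314]
 [327.76251009  89.43067344]
 [452.13093252 333.96905669]]
0.9 242 301 182 257
0.89 194 251 89 137
0.88 293 359 51 122
0.79 417 478 73 120
```

View pics/w3.png

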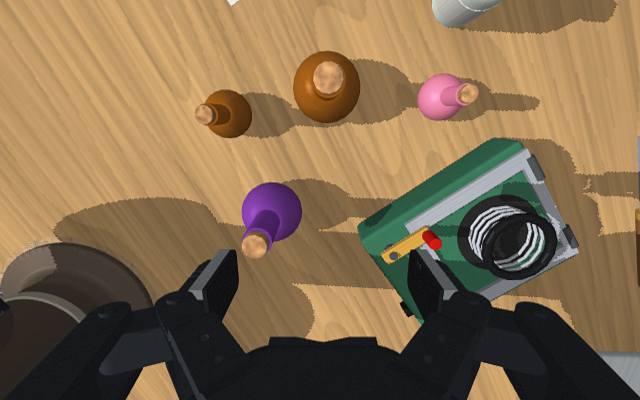

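View pics/t3.png

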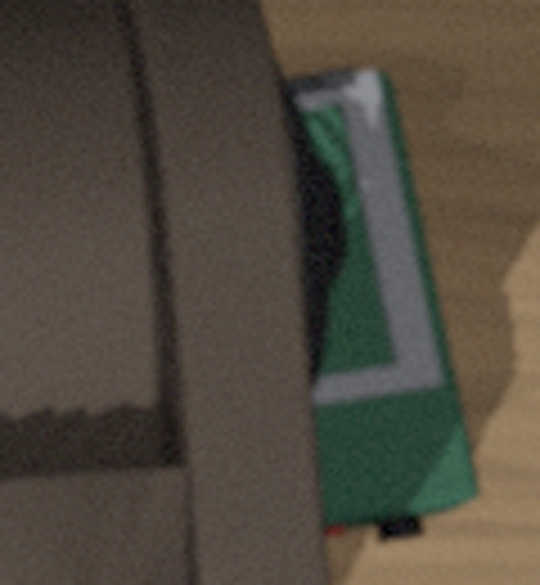

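The red peg at (433,240) lies over the frame, and the brass bar is parallel to the frame's sides, so the turnbutton is fully in. The target flask's cork is at (329,77).

```bash
python3 -c "
from h import *
s=ctrl.snapshot('wrist'); print(atz(s,(329,77.5),135),atz(s,(326.3,86.5),32.5))
plan([[479.5,117,239],[479.5,117,150],[479.5,117,79]],64)"
```

```text
[479.45535862 116.82228717 135.        ] [479.61864547 118.70626648  32.5       ]
t 6.45 pos [431.1  29.3 239.1] -y yaw 63.7 zdir [-0.001 -0.008 -1.   ] F [-0.32  0.45 -0.37] w 85.6
rv [ 0.007 -0.002 -0.005]
[479.5 117.  239. ] [   4.6 -100.    -0.6]
[479.5 117.  150. ] [   4.4 -100.7   88.4]
[479.5 117.   79. ] [   4.2 -101.2  159.4]
```

{"method": "jog_arm", "body": {
  "targets": [0,4.5,-50,0,0.007,-0.002,-0.005,0,4.5,-100,0,0.007,-0.002,-0.005,0,4.5,-100,0,0.007,-0.002,-0.005,0,4.5,-101,50,0.007,-0.002,-0.005,0,4.5,-101,100,0.007,-0.002,-0.005,0,4.5,-101,140,0.007,-0.002,-0.005,0,4.5,-101,159,0.007,-0.002,-0.005,0,4.5,-101,159,0.007,-0.002,-0.005]
}}

```text
t: 7.45
position: [478.3, 115.4, 78.0]
orientation: [0.974, -0.226, -0.001, 0.001]
ft_force: [0.4, 0.3, 0.1]
grip_width: 85.4
```

```bash
python3 -c "
from h import *
snap('wrist','w4'); snap('scene','s4',(240,80,420,220),4.2); plan([[479.5,117.3,79]],64)"
```

```text
t 7.55 pos [480.  116.1  80.2] -y yaw 64.0 zdir [ 0.001 -0.    -1.   ] F [ 0.29 -0.36  0.54] w 85.4
rv [ 0.    -0.001 -0.001]
[479.5 117.3  79. ] [-1.  -0.9  1.2]
```

View pics/w4.png

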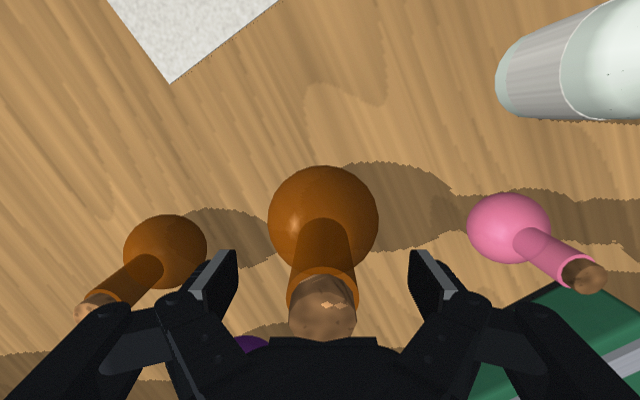

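View pics/s4.png

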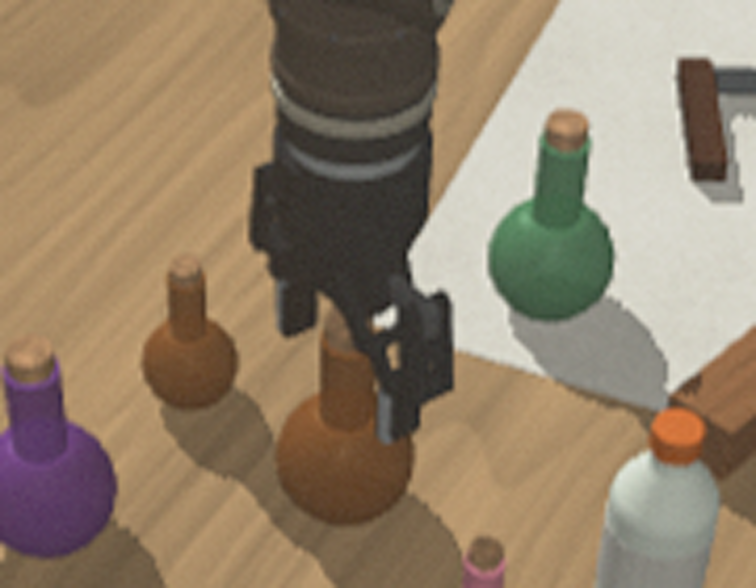

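The neck is centred between the pads (x≈322, pads at 225 and 425). Closing.

{"method": "jog_arm", "body": {
  "targets": [1,0,-0.5,0,0,0,0,1,0,-0.5,0,0,0,0,1,0,-0.5,0,0,0,0,1,0,-0.5,0,0,0,0,1,0,-0.5,0,0,0,0,1,0,-0.5,0,0,0,0],
  "force": 45
}}

```text
t: 8.3
position: [480.2, 116.8, 80.7]
orientation: [0.974, -0.225, 0.001, -0.0]
ft_force: [-2.8, 2.2, 6.2]
grip_width: 28.1
```

{"method": "jog_arm", "body": {
  "targets": [1,0,0,-20,0,0,0,1,0,0,-45,0,0,0,1,0,0,-80,0,0,0,1,0,0,-120,0,0,0,1,0,0,-135,0,0,0,1,0,0,-135,0,0,0]
}}

```text
t: 9.05
position: [480.4, 116.9, 215.6]
orientation: [0.974, -0.225, 0.001, -0.0]
ft_force: [-0.4, 0.3, -2.9]
grip_width: 27.5
```

```bash
python3 -c "
from h import *
s=snap('scene','s5',(240,60,420,200),4.2); snap('wrist','w5')
plan([[589.5,-117.5,214]],64)"
```

```text
t 9.15 pos [479.5 116.6 214. ] -y yaw 64.0 zdir [-0.001 -0.    -1.   ] F [ 0.11 -0.22 -3.82] w 27.8
rv [ 0.001  0.001 -0.001]
[ 589.5 -117.5  214. ] [ 2.016e+02  1.621e+02 -1.000e-01]
```

View pics/s5.png

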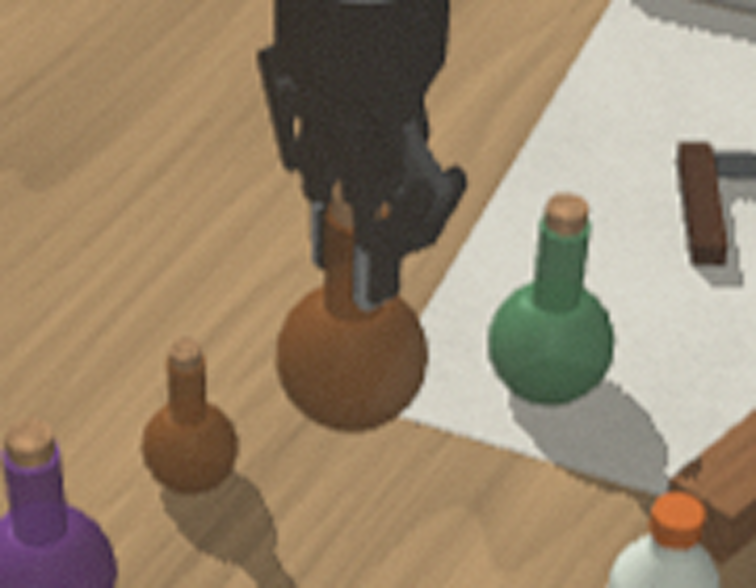

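View pics/w5.png

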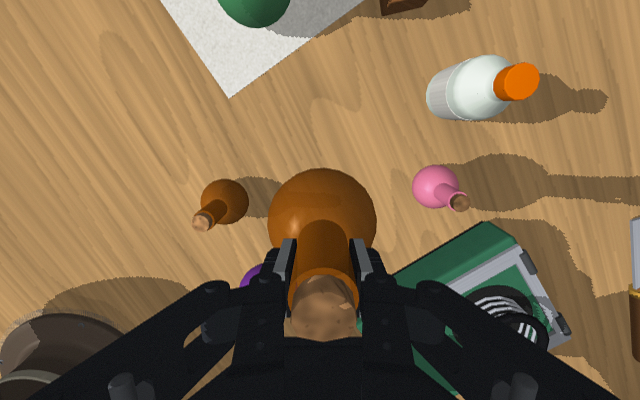

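{"method": "jog_arm", "body": {
  "targets": [1,20,16,0,0,0,0,1,55,45,0,0,0,0,1,95,77,0,0,0,0,1,135,109,0,0,0,0,1,170,137,0,0,0,0,1,190,153,0,0,0,0,1,201,162,0,0,0,0,1,201,162,0,0,0,0,1,201,162,0,0,0,0]
}}

```text
t: 10.28
position: [588.6, -116.0, 214.0]
orientation: [0.974, -0.225, -0.001, 0.0]
ft_force: [0.1, -0.0, -1.7]
grip_width: 28.2
```

```bash
cat > ov.py <<'E'
from h import *
import sys
def ov(tag,zoff=80.5,ring=(589.5,-117.5,103)):
  for cam in ["scene","top"]:
    s=ctrl.snapshot(cam); st=ctrl.sense(); p=st["position"]; im=cv2.resize(s["image"][:,:,::-1],None,fx=4,fy=4,interpolation=2)
    a=np.linspace(0,2*np.pi,60); C=np.column_stack([np.cos(a),np.sin(a),0*a])
    def d(r,c,col): cv2.polylines(im,[(proj(s,C*r+np.array(c))*4+2).astype(int).reshape(-1,1,2)],True,col,1)
    for r in(39,29): d(r,ring,(0,255,255))
    f=np.array([p[0],p[1],p[2]-zoff])
    d(38,f+[0,0,32.5],(255,0,255)); d(14.5,f+[0,0,121],(255,0,255))
    u=proj(s,ring)[0]*4; x,y=int(u[0]),int(u[1]); cv2.imwrite(f"pics/{tag}_{cam}.png",im[max(0,y-300):y+200,max(0,x-300):x+300])
E
python3 -c "
from ov import *
ov('p6'); s=snap('wrist','w6'); plan([[589.5,-117.5,190]],64)"
```

```text
t 10.43 pos [ 588.8 -116.1  214.3] -y yaw 64.0 zdir [-0.001 -0.    -1.   ] F [-0.03  0.34 -2.8 ] w 28.0
rv [0.001 0.001 0.001]
[ 589.5 -117.5  190. ] [ 1.3  0.9 24.3]
```

View pics/p6_scene.png

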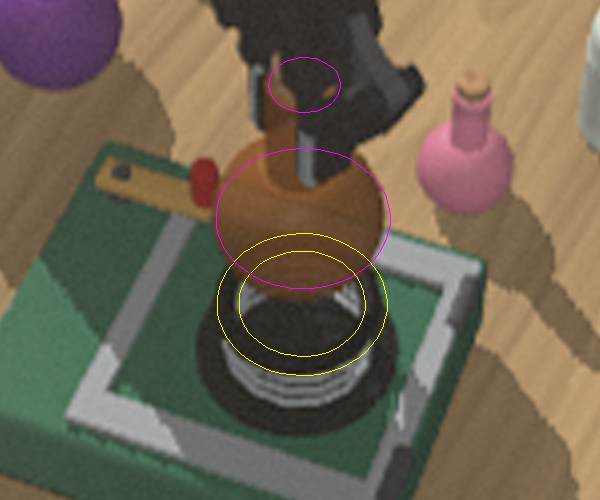

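View pics/w6.png

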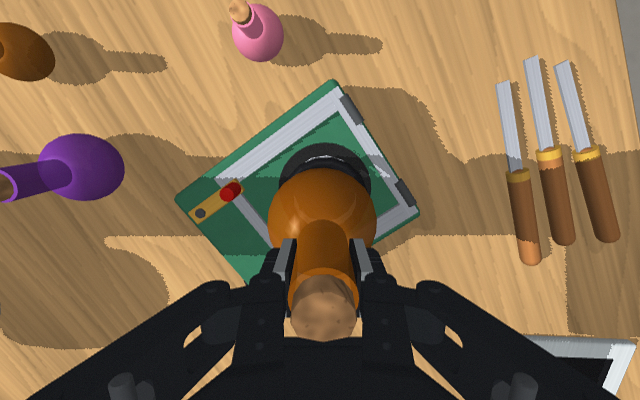

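```bash
python3 -c "
from h import *
s=ctrl.snapshot('wrist'); p=ctrl.sense()['position']
im=cv2.resize(s['image'][100:300,220:420,::-1],None,fx=3.8,fy=3.8,interpolation=2)
a=np.linspace(0,2*np.pi,60); C=np.column_stack([np.cos(a),np.sin(a),0*a])
def d(r,c,col): cv2.polylines(im,[((proj(s,C*r+np.array(c))-[220,100])*3.8+1.9).astype(int).reshape(-1,1,2)],True,col,1)
for dx,dy,col in [(589.5,-117.5,(0,255,255))]:
    d(34+5,(dx,dy,103),col); d(29,(dx,dy,103),col)
d(25,(p[0],p[1],p[2]-80.5+32.5+28.6),(255,0,255)); print(p)
cv2.imwrite('pics/w6o.png',im)"
```

```text
[ 588.7886414 -116.2209851  214.3318986]
```

View pics/w6o.png

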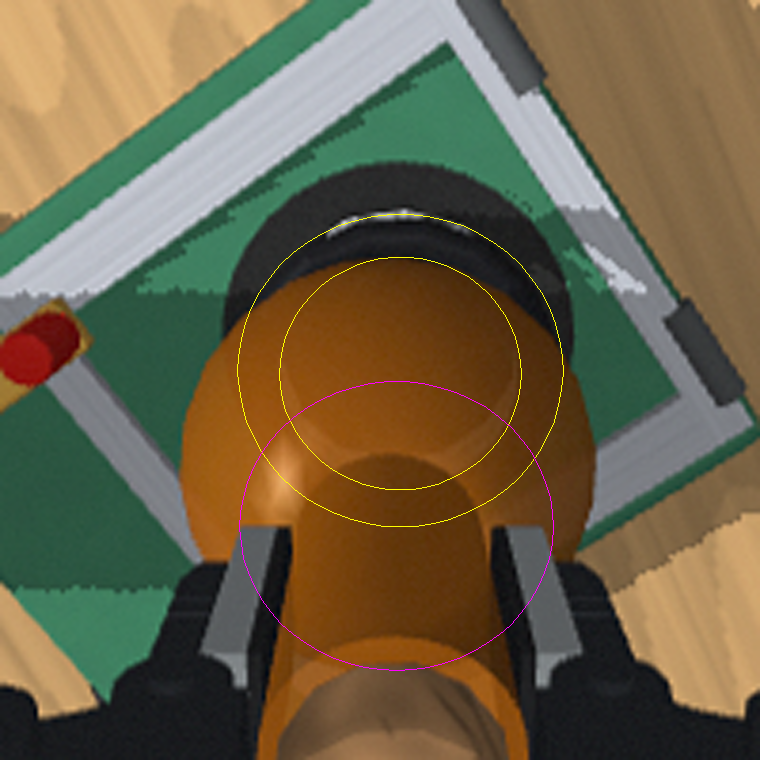

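The prediction matches the ring's upper edge at crop (400,215), so I'm aligned. Lowering to just above the seat.

{"method": "jog_arm", "body": {
  "targets": [1,1,1,8,0,0,0,1,1,1,18,0,0,0,1,1,1,26,0,0,0,1,1,1,31,0,0,0,1,1,1,34,0,0,0,1,1,1,34,0,0,0]
}}

```text
t: 11.22
position: [589.3, -117.6, 180.2]
orientation: [0.974, -0.225, -0.0, 0.0]
ft_force: [0.3, 0.3, -3.5]
grip_width: 27.7
```

{"method": "jog_arm", "body": {
  "targets": [1,0,0,1,0,0,0,1,0,0,2,0,0,0,1,0,0,3,0,0,0,1,0,0,4,0,0,0,1,0,0,4,0,0,0]
}}

```text
t: 11.85
position: [589.8, -118.0, 176.9]
orientation: [0.974, -0.225, 0.001, 0.001]
ft_force: [2.2, -2.4, 2.8]
grip_width: 28.0
```

```bash
python3 -c "
from ov import *
ov('p7'); plan([[589.5,-117.5,155]],64)"
```

```text
t 11.95 pos [ 589.8 -118.   176.8] -y yaw 64.0 zdir [ 0.001 -0.001 -1.   ] F [ 2.17 -1.9   3.38] w 28.0
rv [ 0.001 -0.001  0.   ]
[ 589.5 -117.5  155. ] [-0.5 -0.3 21.8]
```

View pics/p7_scene.png

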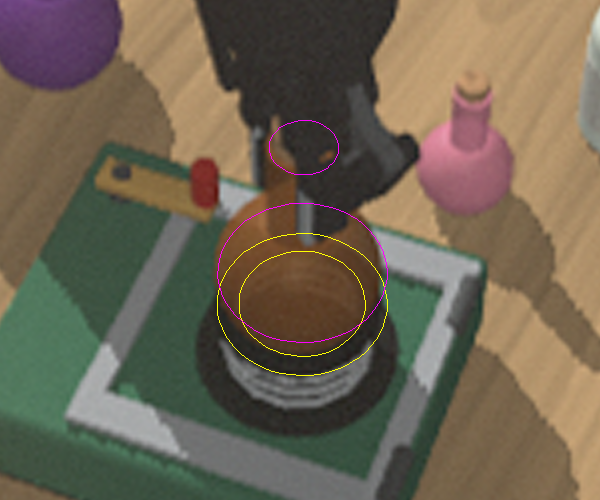

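{"method": "jog_arm", "body": {
  "targets": [1,1,0.5,1,0,0,0,1,1,0.5,3,0,0,0,1,1,0.5,5,0,0,0,1,1,0.5,7,0,0,0,1,1,0.5,7,0,0,0]
}}

```text
t: 12.58
position: [590.2, -118.7, 169.6]
orientation: [0.974, -0.225, 0.0, 0.0]
ft_force: [-2.0, -0.1, 4.6]
grip_width: 28.1
```

{"method": "jog_arm", "body": {
  "targets": [1,-0.3,0.2,2,0,0,0,1,-0.3,0.2,4,0,0,0,1,-0.3,0.2,6,0,0,0,1,-0.3,0.2,8,0,0,0,1,-0.3,0.2,10,0,0,0,1,-0.3,0.2,10,0,0,0]
}}

```text
t: 13.32
position: [590.1, -118.7, 160.3]
orientation: [0.974, -0.225, 0.001, 0.0]
ft_force: [-2.0, -0.1, 8.5]
grip_width: 27.8
```

{"method": "jog_arm", "body": {
  "targets": [1,0,0,1,0,0,0,1,0,0,2,0,0,0,1,0,0,3,0,0,0,1,0,0,3,0,0,0]
}}

```text
t: 13.82
position: [590.2, -118.6, 158.2]
orientation: [0.974, -0.225, 0.001, 0.0]
ft_force: [-2.8, -0.1, 9.3]
grip_width: 27.8
```

{"method": "jog_arm", "body": {
  "targets": [1,-0.5,0,1,0,0,0,1,-0.5,0,2,0,0,0,1,-0.5,0,3,0,0,0,1,-0.5,0,3,0,0,0]
}}

```text
t: 14.32
position: [590.1, -118.5, 156.3]
orientation: [0.974, -0.225, 0.002, 0.0]
ft_force: [-1.3, -0.6, 10.6]
grip_width: 28.1
```

```bash
python3 -c "
from ov import *
ov('p8',ring=(589.5,-118,81)); snap('wrist','w8'); plan([[590,-118.5,153]],64)"
```

```text
t 14.47 pos [ 590.1 -118.6  156.4] -y yaw 64.0 zdir [ 0.004 -0.001 -1.   ] F [-2.28 -0.5   9.49] w 28.6
rv [-0.    -0.004  0.001]
[ 590.  -118.5  153. ] [-0.1 -0.   3.4]
```

View pics/p8_scene.png

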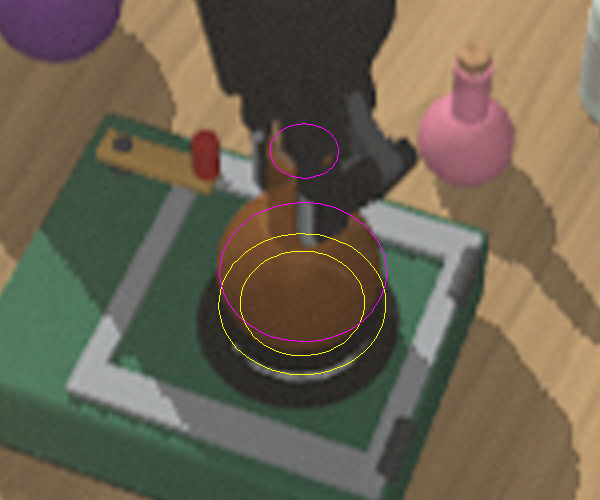

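View pics/w8.png

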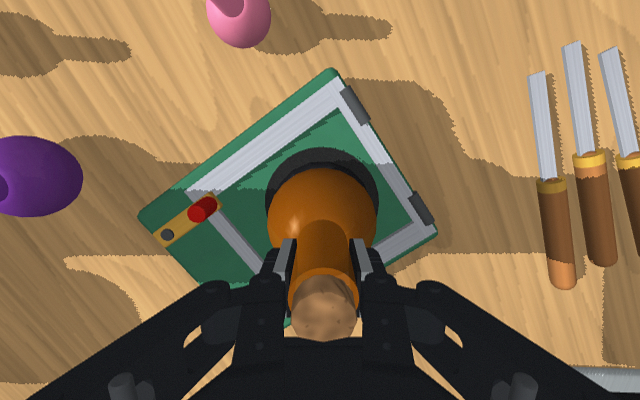

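The ring is almost down, with only a sliver of spring visible at (300,370) in the crop. I'll keep pressing until the stop shows in the force.

{"method": "jog_arm", "body": {
  "targets": [1,-0.5,0,1,0,0,0,1,-0.5,0,2,0,0,0,1,-0.5,0,3,0,0,0,1,-0.5,0,3,0,0,0]
}}

```text
t: 14.98
position: [590.1, -118.5, 155.5]
orientation: [0.974, -0.225, 0.003, 0.0]
ft_force: [-3.6, -0.9, 14.1]
grip_width: 28.3
```

{"method": "jog_arm", "body": {
  "targets": [1,0,0,1,0,0,0,1,0,0,2,0,0,0,1,0,0,2,0,0,0]
}}

```text
t: 15.35
position: [590.1, -118.5, 155.5]
orientation: [0.974, -0.225, 0.004, 0.0]
ft_force: [-4.4, 0.9, 14.1]
grip_width: 27.8
```

```bash
python3 -c "
from ov import *
ov('p9',ring=(589.5,-118,81)); s=snap('scene','s9');plan([[590,-118.5,153]],64)"
```

```text
t 15.5 pos [ 590.1 -118.5  155.5] -y yaw 64.0 zdir [ 0.008 -0.003 -1.   ] F [-4.16  0.87 13.9 ] w 28.2
rv [-0.001 -0.009  0.001]
[ 590.  -118.5  153. ] [-0.1  0.   2.5]
```

View pics/p9_scene.png

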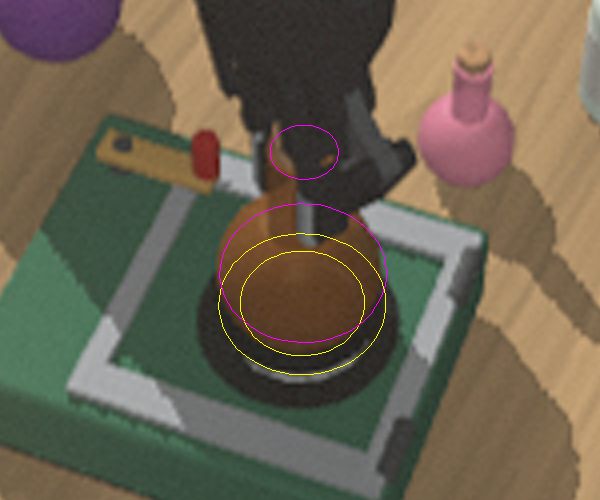

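View pics/s9.png

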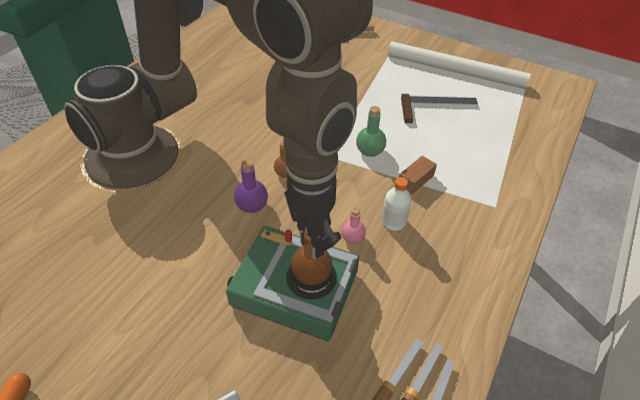

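The pictures show the flask upright in the ring at (311,265), the ring on its stop and the turnbutton over the frame at (288,237). The bystanders have not moved, so I'm handing in.

```bash
python3 -c "
from station import ctrl
print(ctrl.job_done()); s=ctrl.sense(); print(s['t'],s['position'],s['ft_force'])"
```

```text
the job is handed in; nothing more can be done
None
the job is handed in; nothing more can be done
```

The amber flask is seated upright in the spring ring and was still held pressed against its stop when I handed the job in, at about 15.5 s.

- **Turnbutton:** I pushed it in by its peg with the shut fingers until it stopped moving and the force rose to 9.5 N. Later pictures show it lying over the clamp frame.
- **Flask:** I took the larger amber flask by the neck at 45 N and lowered it into the ring. I then pressed it in small steps over about 22 mm, matching the ring's stated full travel.
- **Last checks:** The tool height held at 155.5 mm with about 14 N upward on the wrist, and the grip opening stayed at 28 mm. The tilt was under 0.01 rad, and the green flask, glue bottle and offcut looked unmoved.
- **Small disagreements:** About 4 N of sideways force remained at the end. The ring position from the wrist camera differed from the fixed cameras by about 3 mm, so I used a value in between. No check failed, and the hand-in gave no verdict.

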